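Set the green contact carriage to its index

TASK

Two work carriages run on parallel slides on the assembly fixture. Slide the carriage with the green grip along its rail until the white line across it lines up with the tip of the yellow pointer on the same slide, then let go. Leave the blue-gripped carriage and the green slide's yellow pointer where they are.

Things in the scene. Friction and masses are not known exactly. Their poses are not given: they have to be found in the camera images.
- green_grip (a point): Centre of the upright green grip, 24 (x) by 22 (y) by 52 mm tall, 78 mm above the work surface, 26 mm above the dark carriage block (60 by 80 by 24 mm) under it. A white line crosses the block along x, exactly under this point; a 9 mm high strip of brass contacts runs along the block's -x edge. Axes: x across the rail, away from the robot, y along the rail, z up.
- green_index (a point): Tip of the yellow pointer clamped on the +x side of the green carriage's own slide, 48 mm above the work surface, 32 mm across the rail (+x) from the carriage's centre line; y along the rail, z up. The carriage passes it without touching. It moves only if pushed with about 40 N. Its clamp is 22 by 18 mm; the clamp's black knob reaches 56 mm above the work surface.
- green_carriage (a joint): Position of the green carriage along its rail, m, growing towards +y of the slide; 0 is mid-rail, end stops at -0.12 and +0.12. About 2.5 N of friction; it stays where it is left. At the start the pointer lies 50 to 200 mm to its +y side, and at least 35 mm short of the carriage's end of travel.
- blue_grip (a point): Centre of the blue grip of the other carriage, same shape as the green one, on the parallel slide about 150 mm away (either may be the nearer to the robot). Not to be moved. Its slide has a yellow pointer of its own, which does not matter here.

How it is judged:
By the outcome, as a careful person would: the job done as asked, in the order asked, and still so for the second after the job is handed in, with the robot touching nothing.
It also fails if it takes over 32 s, if anything falls off the work surface, if the arm or the gripper's body presses on something with over 40 N, if the wrist force passes 120 N, or if a joint passes its speed limit or range.

ROBOT

A 6-joint arm with a two-finger parallel gripper is mounted at the origin on the work surface. World frame = base frame: x ahead of the robot, y to its left, z up, the work surface at z = 0. Lengths are in m, angles in rad, forces in N, time in s.
With the tool pointing down it reaches from about 0.35 to 1 m from the base axis. Payload 7.1 kg.
Tool frame: the origin (TCP) lies between the finger pads; the fingertips stand 19 mm ahead of it and the grasp point (between the pads) is the TCP; z points along the fingers, y is the line along which they close (so a half turn about z gives the same grasp; the last joint's range is limited). The gripper opens to 85 mm and grips with 20 to 120 N. Pads are 22 mm wide; open, the fingers measure 114 mm over their backs; the gripper's body (76 mm by 85 mm) begins 54 mm behind the grasp point. The pads swing forward as they close: fully open they stand 13 mm farther back than shut.
Start: joints at [-1.273, 0.423, 1.63, -0, 1.089, -0.019], TCP at [0.195, -0.594, 0.25] pointing down, gripper open.
Joint ranges: [-3, 3], [-0.9, 2.11], [0.09, 2.58], [-1.31, 4.45], [0.11, 2.69], [-2.54, 2.54]. Speed limits (rad/s): [2.39, 2.39, 3.01, 3.14, 3.14, 3.14].

INTERFACE

Orientations are given as a unit quaternion [w, x, y, z].
In Python, from rig import * gives the robot as it stands.
- The arm moves only by the shell command python3 -m crank 'ROWS' [FORCE]. ROWS is JSON, a list of rows, each a list of 7 numbers: the shift along the tool's x, y, z in units of 40 mm (1.0 is 40 mm), then the turn, a rotation vector about the tool's x, y, z in units of 6 degrees (1.0 is 6 degrees), then the closure, from -1 (fully open) to 1 (shut). A call has 1 to 20 rows; each row is the pose to reach, as a shift and turn from the pose commanded when the call began, along the tool's axes at that moment; what a row does not reach only later rows make up. A row lasts 1/10 s, in which the tool goes at most 50 mm and 8.59 degrees, less where a joint would pass 70% of its speed; a pose out of reach is approached as far as the arm can. A call with a gripper value outside its range is refused whole. The fingers move at their own pace and stop on an object; FORCE is the grip in N (left out, the last holds). Time passes only in rows, so rows that repeat a pose let the fingers close. It gives the time, the measured TCP pose, the force, the opening and the grip force at its end, in the units of the state.
- get_obs(): the state, without advancing time (a new reading comes with each control period).
- get_image(name): name is "scene" or "top"; returns (picture, depth): 400x640x3 uint8, red, green, blue; 400x640 float32, m along the optical axis (not along the pixel's ray), 0 where there is no reading.
- calibration(name): a dict with "intrinsics" (3x3 intrinsics, pixels), "k1" (the pictures are not rectified: a ray, as slopes to the right and down, at radius r is drawn at 1 + k1 r^2 times it, then the intrinsics apply), "R" (3x3) and "t" (3): a world point X has camera coordinates R X + t. Camera axes: x right, y down, z forward; pixel columns grow to the right and rows downward; lengths in m; the calibration is good to about 2 mm. A picture is of the moment at which its call begins. calibration takes no time and is no camera call.
- job_done(): hands the job in; it is judged then, once.
Trained networks look in the newest picture that a camera, given by its name, has taken for a name from the list of things; names that differ only in an ending like _2 or _b are one class to them, and where a whole thing is asked for, a point or a joint stands for the part that bears it (a point fixed in the world has none). Each returns a list of dicts, best first, with "confidence" (0 to 1); they miss things now and then, are a little off and sometimes report something else, mostly with a low value. They report only what shows in the picture. A call takes as long as a camera call.
- recognise(camera, thing): "extent" ([left, top, right, bottom] in pixels, round what is visible of it).
- outline_of(camera, thing): "mask" (400x640 bool, what is visible of it) and "extent" ([left, top, right, bottom] in pixels, round what is visible of it).
- place_of(camera, thing): "position" ([column, row] in pixels: a listed point, or the origin of a listed thing).
The state is a dict: "clock": time; "qpos": joint angles; "dq": joint speeds; "effort": joint torques, N m; "position": TCP position; "eef_rot": TCP orientation; "ft_force": force on the tool from outside, world axes, zero at the start; "wrist_torque": the same for the moment, N m; "finger_gap": finger opening in m; "gripper_force": force on a finger pad.
Only numpy, scipy, OpenCV 4.12 (cv2) and the standard library are available. Lean on these libraries where they do the work, as an engineer would, in place of code of your own. Each camera call takes 0.05 s, during which the arm holds its last target. There are 200 camera calls.

## Working session

There is one attempt and no reset: what is moved stays moved. The work goes in short steps, Python scripts to look and compute and a shell command to move; the robot and the scene stay as the last step left them, time stands still between calls to the robot, and variables do not carry over. Pictures are saved under pics/ and viewed, at most 10 in all, crops included, and the job is handed in when it is done.

```bash
mkdir -p pics; cat > h.py <<'E'
from rig import *
import numpy as np, cv2
def ray(cam,px):
    c=calibration(cam);K=np.array(c["intrinsics"]);R=np.array(c["R"]);t=np.array(c["t"])
    d=np.array([(px[0]-K[0,2])/K[0,0],(px[1]-K[1,2])/K[1,1]]);u=d.copy()
    for _ in range(20): u=d/(1+c["k1"]*(u@u))
    return -R.T@t, R.T@np.array([u[0],u[1],1.])
def atz(cam,px,z):
    o,d=ray(cam,px); return o+d*(z-o[2])/d[2]
def save(cam,name):
    p,d=get_image(cam); cv2.imwrite(f"pics/{name}.png",p[:,:,::-1]); return p,d
E
python3 - <<'E'
from h import *
for cam in("top","scene"):
    save(cam,cam+"1")
    for th,z in(("green_grip",.078),("green_index",.048),("blue_grip",.078)):
        for r in place_of(cam,th)[:3]: print(cam,th,np.round(r["position"],1),round(r["confidence"],2),atz(cam,r["position"],z).round(4))
o=get_obs();print(o["position"],o["eef_rot"],o["clock"],o["finger_gap"])
E
```

```text
top green_grip [374.2 254.4] 0.79 [ 0.4917 -0.0898  0.078 ]
top green_index [326.3 243. ] 0.48 [ 0.5128 -0.0045  0.048 ]
top blue_grip [384.5 174.8] 0.62 [ 0.6371 -0.1106  0.078 ]
scene green_grip [213.9 213.2] 0.84 [ 0.4878 -0.0882  0.078 ]
scene green_index [271.6 198.9] 0.94 [ 0.5109 -0.001   0.048 ]
scene blue_grip [294.2 276.9] 0.7 [ 0.6379 -0.1097  0.078 ]
[ 0.19469167 -0.59380828  0.25020124] [-1.16458203e-04  9.87482420e-01  1.57729057e-01 -2.06917154e-05] 0.4 0.08556131239422277
```

View pics/top1.png

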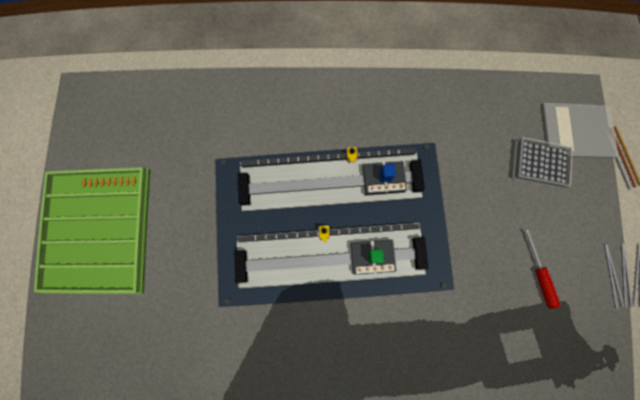

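View pics/scene1.png

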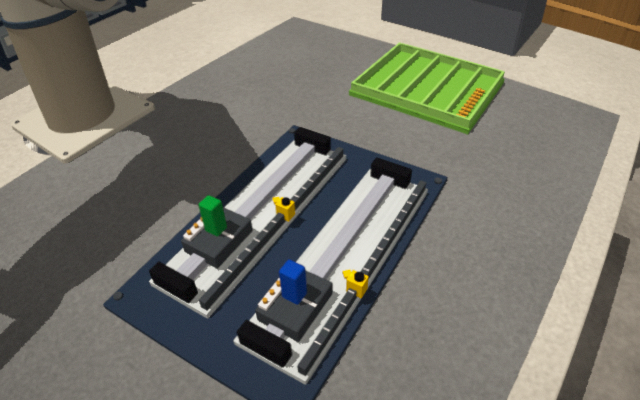

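```bash
python3 - <<'E'
from h import *
p,d=get_image("top")
g=p.max(2)
for nm,(x0,y0,x1,y1) in dict(bl=(228,165,262,212),br=(405,152,432,200),gl=(228,240,262,292),gr=(408,228,434,278)).items():
    m=np.uint8(g[y0:y1,x0:x1]<26); n,l,s,c=cv2.connectedComponentsWithStats(m); i=1+np.argmax(s[1:,4]); q=c[i]+[x0,y0]
    zc=d[int(q[1]),int(q[0])]; print(nm,s[i],q.round(1),[atz("top",q,z).round(4) for z in(.04,.05)])
    o,r=ray("top",q);print((o+r*zc).round(4))
crop=np.hstack([cv2.resize(p[215:300,225:440],None,fx=3.6,fy=3.6,interpolation=cv2.INTER_CUBIC)])
p2,_=get_image("scene")
c2=cv2.resize(p2[120:320,130:350],None,fx=1.4,fy=1.4)
out=np.zeros((crop.shape[0]+c2.shape[0],max(crop.shape[1],c2.shape[1]),3),np.uint8);out[:crop.shape[0],:crop.shape[1]]=crop;out[crop.shape[0]:,:c2.shape[1]]=c2
cv2.imwrite("pics/c1.png",out[:,:,::-1]);print(out.shape)
E
```

```text
bl [ 10   9  12  31 277] [243.2 188.4] [array([0.6171, 0.1588, 0.04  ]), array([0.615 , 0.1564, 0.05  ])]
[0.6153 0.1566 0.0489]
br [  5   8  14  31 290] [416.6 175.5] [array([ 0.6459, -0.1795,  0.04  ]), array([ 0.6434, -0.177 ,  0.05  ])]
[ 0.6436 -0.1772  0.0491]
gl [  7  11  12  32 276] [240.2 265.5] [array([0.4687, 0.1573, 0.04  ]), array([0.4687, 0.1549, 0.05  ])]
[0.4687 0.1555 0.0472]
gr [  5  10  14  30 183] [419.  251.6] [array([ 0.4986, -0.1792,  0.04  ]), array([ 0.4982, -0.1767,  0.05  ])]
[ 0.4982 -0.1768  0.0497]
(586, 774, 3)
```

View pics/c1.png

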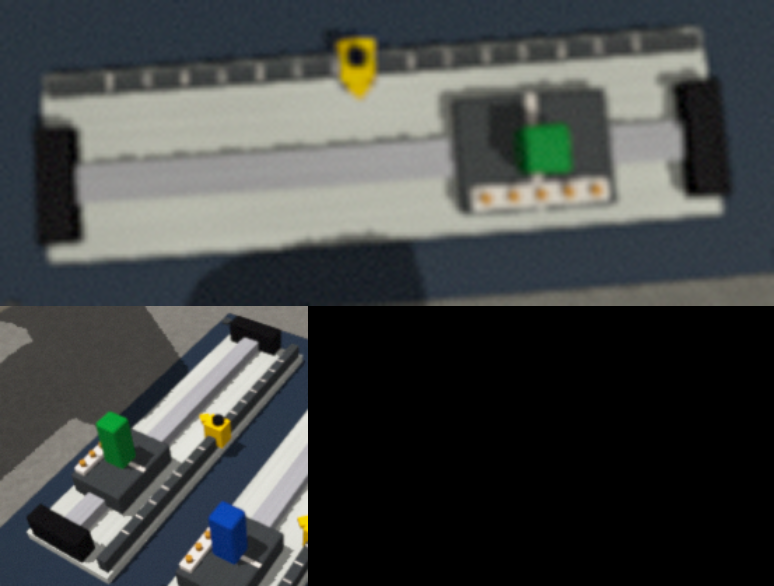

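```bash
python3 -m crank '[[1,-0.9,0,0,0,0.3,-1],[2,-1.8,0,0,0,0.6,-1],[3,-2.7,0,0,0,0.9,-1],[4,-3.6,0,0,0,1.2,-1],[5,-4.5,0,0,0,1.5,-1],[6,-5.4,0,0,0,1.8,-1],[7,-6.3,0,0,0,2.18,-1],[8,-7.2,0,0,0,2.18,-1],[9,-8.1,0,0,0,2.18,-1],[10,-8.9,0.5,0,0,2.18,-1],[10.95,-9.69,1.25,0,0,2.18,-1],[10.95,-9.69,2.25,0,0,2.18,-1],[10.95,-9.69,2.25,0,0,2.18,-1],[10.95,-9.69,2.25,0,0,2.18,-1],[10.95,-9.69,2.25,0,0,2.18,-1]]' 40
python3 - <<'E'
from h import *
o=get_obs();q=o["eef_rot"];print(o["position"].round(4) if hasattr(o["position"],'round') else o["position"],np.degrees(2*np.arctan2(q[2],q[1])),o["clock"])
save("scene","s2")
for r in place_of("scene","green_grip")[:1]: print(atz("scene",r["position"],.078))
E
```

```text
clock: 2.0
position: [0.4902, -0.0893, 0.1606]
eef_rot: [0.0, 0.999, 0.045, -0.0]
ft_force: [0.1, 0.8, 0.2]
finger_gap: 0.0853
gripper_force: 0.0
[ 0.4902 -0.0893  0.1606] 5.112436226387958 2.0
[ 0.48484723 -0.08816946  0.078     ]
```

View pics/s2.png

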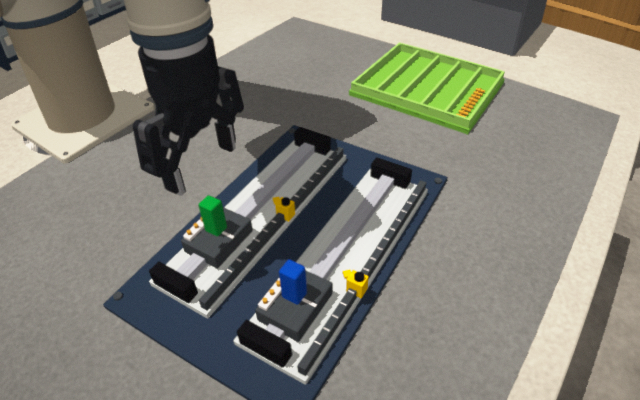

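The gripper hangs above the green grip (212,215), with its fingers on either side of it along the rail.

```bash
python3 -m crank '[[0,0,0.8,0,0,0,-1],[0,0,1.5,0,0,0,-1],[0,0,1.9,0,0,0,-1],[0,0,1.9,0,0,0,-1],[0,0,1.9,0,0,0,-1],[0,0,1.9,0,0,0,-0.3],[0,0,1.9,0,0,0,0.2],[0,0,1.9,0,0,0,0.5],[0,0,1.9,0,0,0,0.8],[0,0,1.9,0,0,0,0.8],[0,0,1.9,0,0,0,0.8],[0,0,1.9,0,0,0,0.8],[0,0,1.9,0,0,0,0.8],[0,0,1.9,0,0,0,0.8]]' 40
```

```text
clock: 3.5
position: [0.4904, -0.0892, 0.0848]
eef_rot: [0.0, 0.999, 0.044, 0.0]
ft_force: [-1.0, -1.0, 6.0]
finger_gap: 0.0212
gripper_force: 39.2
```

```bash
python3 -m crank '[[0,-0.1,0,0,0,0,0.8],[0,-0.3,0,0,0,0,0.8],[0,-0.5,0,0,0,0,0.8],[0,-0.7,0,0,0,0,0.8],[0,-0.9,0,0,0,0,0.8],[0,-1.1,0,0,0,0,0.8],[0,-1.3,0,0,0,0,0.8],[0,-1.5,0,0,0,0,0.8],[0,-1.7,0,0,0,0,0.8],[0,-1.8,0,0,0,0,0.8],[0,-1.9,0,0,0,0,0.8],[0,-1.9,0,0,0,0,0.8],[0,-1.9,0,0,0,0,0.8],[0,-1.9,0,0,0,0,0.8]]'
python3 - <<'E'
from h import *
o=get_obs();print(o["position"],o["ft_force"])
for cam in("scene","top"):
    p,_=save(cam,cam+"3")
    for th,z in(("green_grip",.078),("green_index",.048)):
        for r in place_of(cam,th)[:2]: print(cam,th,np.round(r["position"],1),round(r["confidence"],2),atz(cam,r["position"],z).round(4))
    if cam=="scene": cv2.imwrite("pics/c3.png",cv2.resize(p[150:270,190:350],None,fx=5,fy=5,interpolation=cv2.INTER_CUBIC)[:,:,::-1])
E
```

```text
clock: 4.9
position: [0.4839, -0.013, 0.0848]
eef_rot: [-0.0, 0.999, 0.044, 0.0]
ft_force: [-0.4, 2.6, 5.3]
finger_gap: 0.0216
gripper_force: 39.5
[ 0.48388248 -0.01296742  0.08481273] [-0.4234624   2.55153697  5.34759302]
scene green_grip [247.  182.6] 0.61 [ 0.4835 -0.0179  0.078 ]
scene green_index [270.6 197.5] 0.56 [5.078e-01 4.000e-04 4.800e-02]
```

View pics/c3.png

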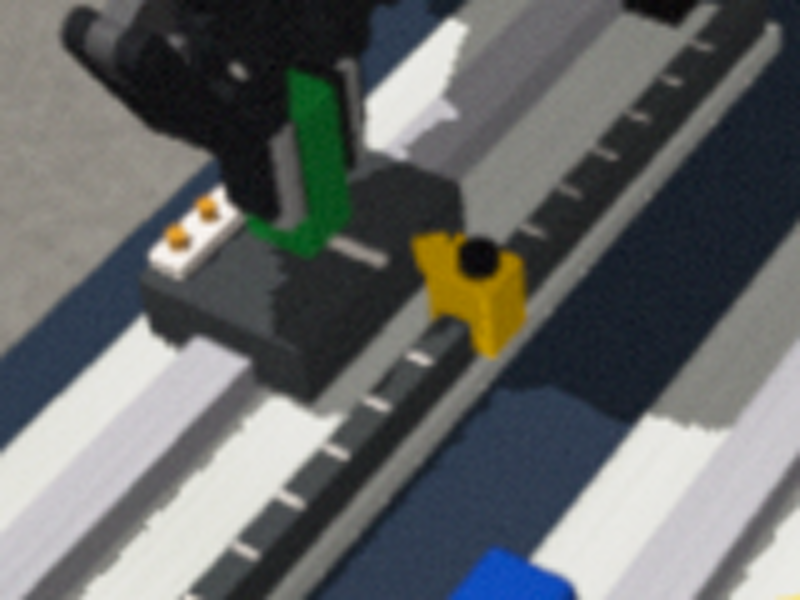

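```bash
python3 - <<'E'
from h import *
u=np.array([-.0882,.9961]);n=np.array([.9961,.0882])
f=lambda a:[(a[0]+.5)/5-.5+190,(a[1]+.5)/5-.5+150]
for nm,c,z in(("tip",(415,238),.048),("out",(385,262),.052),("in",(332,240),.052)):
    P=atz("scene",f(c),z);print(nm,P.round(4),"along",(P[:2]@u).round(4),"across",(P[:2]@n).round(4))
print("tcp",np.array([.4839,-.013])@u,np.array([.4839,-.013])@n)
for c in((360,97),):
    q=[(c[0]+.5)/3.6-.5+225,(c[1]+.5)/3.6-.5+215];P=atz("top",q,.048);print("toptip",P.round(4),P[:2]@u)
for c in((531,95),(535,118)):
    q=[(c[0]+.5)/3.6-.5+225,(c[1]+.5)/3.6-.5+215];P=atz("top",q,.052);print("topline0",P.round(4),P[:2]@u)
E
```

```text
tip [0.5098 0.0026 0.048 ] along -0.0424 across 0.508
out [ 0.5121 -0.013   0.052 ] along -0.0581 across 0.5089
in [ 0.4936 -0.0147  0.052 ] along -0.0581 across 0.4904
tcp -0.055629279999999996 0.48086618999999997
toptip [ 0.5154 -0.0014  0.048 ] -0.046860717847059315
topline0 [ 0.517  -0.0895  0.052 ] -0.13477185633121253
topline0 [ 0.5053 -0.0915  0.052 ] -0.13566574319810665
```

The line's outer end is at about (267,202) and the pointer tip at about (272,198), so 12–16 mm remain. I'll advance 12 mm, open, rise and check unobstructed.

```bash
python3 -m crank '[[0,-0.1,0,0,0,0,0.8],[0,-0.2,0,0,0,0,0.8],[0,-0.3,0,0,0,0,0.8],[0,-0.3,0,0,0,0,0.8],[0,-0.3,0,0,0,0,0.8],[0,-0.3,0,0,0,0,0.8]]'
python3 -m crank '[[0,0,0,0,0,0,0.3],[0,0,0,0,0,0,-0.3],[0,0,0,0,0,0,-1],[0,0,0,0,0,0,-1],[0,0,0,0,0,0,-1],[0,0,0,0,0,0,-1],[0,0,-1,0,0,0,-1],[0,0,-2,0,0,0,-1],[-1,0,-3,0,0,0,-1],[-2,0,-3.5,0,0,0,-1],[-3,0,-3.5,0,0,0,-1],[-4,0,-3.5,0,0,0,-1],[-4,0,-3.5,0,0,0,-1],[-4,0,-3.5,0,0,0,-1],[-4,0,-3.5,0,0,0,-1]]'
python3 - <<'E'
from h import *
I=cv2.INTER_CUBIC
p,_=get_image("scene");a=cv2.resize(p[160:220,215:295],None,fx=5,fy=5,interpolation=I)
p,_=get_image("top");b=cv2.resize(p[220:280,285:365],None,fx=5,fy=5,interpolation=I)
cv2.imwrite("pics/c4.png",np.hstack([a,b])[:,:,::-1])
E
```

```text
clock: 5.8
position: [0.4829, -0.001, 0.0848]
eef_rot: [-0.0, 0.999, 0.044, 0.001]
ft_force: [-1.2, 2.3, 5.7]
finger_gap: 0.0219
gripper_force: 39.6
clock: 7.3
position: [0.3244, -0.0157, 0.2247]
eef_rot: [0.0, 0.999, 0.044, 0.001]
ft_force: [-0.0, 0.4, 0.5]
finger_gap: 0.0856
gripper_force: 0.0
```

View pics/c4.png

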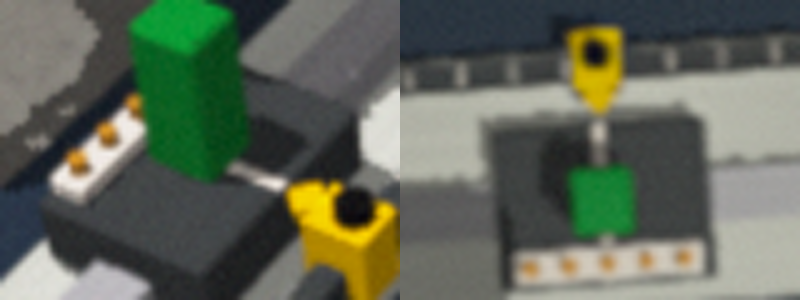

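Both views show the white line running straight into the pointer tip (top crop: line x≈599, tip x≈600 at 5x). I'll check it to sub-pixel accuracy.

```bash
python3 - <<'E'
from h import *
u=np.array([-.0882,.9961]);n=np.array([.9961,.0882])
P=np.mean([get_image("top")[0].astype(float) for _ in range(8)],0)
c=np.arange(312,338)
for r in range(225,255):
    row=P[r,312:338]
    yel=np.clip(row[:,0]-row[:,2]-50,0,None) ; yel[row[:,1]>row[:,0]+5]=0
    s=f"{r} "
    if yel.sum()>60:
        x=(yel*c).sum()/yel.sum();s+=f"Y {x:.2f} w{(yel>0).sum()} along {atz('top',(x,r),.048)[:2]@u:.4f} "
    if 244<=r<=253:
        seg=P[r,319:331].min(1);w=np.clip(seg-np.median(seg)-15,0,None)
        if w.sum()>20:
            x=(w*np.arange(319,331)).sum()/w.sum();s+=f"L {x:.2f} along {atz('top',(x,r),.052)[:2]@u:.4f}"
    print(s)
# same through scene: project line/tip hypothesis
r=place_of("top","green_index")[:1]+place_of("top","green_grip")[:1]
for q,z in zip(r,(.048,.078)): print(q["position"],q["confidence"],atz("top",q["position"],z)[:2]@u)
for th,z in(("blue_grip",.078),("green_index",.048),("green_grip",.078)):
    get_image("scene");q=place_of("scene",th)[:1]
    for k in q: A=atz("scene",k["position"],z);print(th,A,A[:2]@u,k["confidence"])
E
```

```text
225 Y 324.76 w6 along -0.0495 
226 Y 324.09 w10 along -0.0481 
227 Y 323.76 w12 along -0.0473 
228 Y 323.82 w11 along -0.0473 
229 Y 323.75 w7 along -0.0470 
230 Y 323.71 w7 along -0.0468 
231 Y 323.97 w7 along -0.0471 
232 Y 324.19 w9 along -0.0474 
233 Y 324.02 w11 along -0.0469 
234 Y 323.94 w11 along -0.0467 
235 Y 323.86 w11 along -0.0463 
236 Y 323.71 w11 along -0.0459 
237 Y 323.80 w10 along -0.0460 
238 Y 324.00 w9 along -0.0462 
239 Y 324.11 w8 along -0.0462 
240 Y 324.27 w7 along -0.0464 
241 Y 324.40 w5 along -0.0465 
242 Y 324.41 w4 along -0.0464 
243 
244 L 324.26 along -0.0458
245 L 324.29 along -0.0457
246 L 324.30 along -0.0456
247 L 324.33 along -0.0455
248 L 324.42 along -0.0456
249 L 324.47 along -0.0455
250 L 324.48 along -0.0454
251 L 324.53 along -0.0453
252 L 324.57 along -0.0453
253 L 324.49 along -0.0450
254 
[326.1, 241.6] 0.71 -0.049577221637462233
[325.9, 258.1] 0.93 -0.046907907415049466
blue_grip [ 0.63999789 -0.11104927  0.078     ] -0.1670639869105525 0.92
green_index [ 0.51182707 -0.00213064  0.048     ] -0.04726547949265928 0.86
green_grip [ 0.47665569 -0.00284895  0.078     ] -0.04487886878061986 0.91
```

The line and tip agree to within about 0.5 mm, the blue carriage hasn't moved, and the arm is clear.

```bash
python3 -c "
from rig import *
print(job_done())"
```

```text
the job is handed in; nothing more can be done
None
```

The green carriage's white line is lined up with the yellow pointer tip to within about 0.5 mm by my camera measurement; the gripper has let go and is clear, the blue carriage and green slide's pointer were left in place, and the job is handed in (no verdict returned).

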